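Put the drained reagent bottle back in its case and close up

ROBOT

A 7-joint arm with a two-finger parallel gripper is mounted at the origin on the work surface. World frame = base frame: x ahead of the robot, y to its left, z up, the work surface at z = 0. Lengths are in m, angles in rad, forces in N, time in s.
With the tool pointing down it reaches from about 0.425 to 0.925 m from the base axis. Payload 6.8 kg.
Tool frame: the origin (TCP) lies midway between the tips of the shut fingers; the grasp point (between the pads) lies 19 mm behind it (bot.pinch_z is the distance from the TCP to the grasp point, in m); z points along the fingers, y is the line along which they close (so a half turn about z gives the same grasp; the last joint's range is limited). The gripper opens to 85 mm and grips with 20 to 120 N. Pads are 22 mm wide; open, the fingers measure 114 mm over their backs; the gripper's body (76 mm by 85 mm) begins 54 mm behind the grasp point. The pads swing forward as they close: fully open they stand 13 mm farther back than shut.
Start: joints at [1.161, 0.477, 0.022, 1.555, -0.011, 1.109, -0.083], TCP at [0.201, -0.645, 0.231] pointing down, gripper open.
Joint ranges: [-2.96, 2.96], [-0.34, 2.1], [-1.41, 1.46], [0.24, 2.44], [-1.37, 4.51], [0.17, 1.92], [-2.96, 2.96]. Speed limits (rad/s): [2.39, 2.39, 3.14, 3.14, 3.14, 3.14, 3.14].

INTERFACE

Orientations are given as a unit quaternion [w, x, y, z].
In Python, from station import bot, imaging gives the robot as it stands. The module is installed in compiled form; this text tells all that it offers.
- The arm moves only by the tool carry_out, never from a script. Its argument "targets" is a list of rows, each a list of 5 numbers: the shift along the tool's x, y, z in cm, then the turn about the tool's z in degrees, then the opening, from -1 (shut) to 1 (fully open). In form: [[x, y, z, yaw, gripper], ...]. A call has 1 to 12 rows; each row shifts and turns the commanded pose from where the row before left it, along the tool's axes as they then stand; what a row does not reach is not made up. A row lasts 1/10 s, in which the tool goes at most 50 mm and 8.59 degrees, less where a joint would pass 70% of its speed; a pose out of reach is approached as far as the arm can. A call is refused whole if a number of a shift passes 5 or a number of a turn 8.59, either way. A call with a gripper value outside its range is refused whole. The fingers move at their own pace and stop on an object; "force" is the grip in N (left out, the last holds). Time passes only in rows, so rows that do not move let the fingers close. It gives the time, the measured TCP pose, the force, the opening and the grip force at its end, in the units of the state.
- bot.get_obs(): the state, without advancing time (a new reading comes with each control period).
- imaging.read_camera(name): name is "scene" or "side" or "wrist"; returns the picture (384x512x3 uint8, red, green, blue); there is no depth.
- imaging.calibration(name): a dict with "fx", "fy", "cx", "cy" (pixels), "extrinsics" (4x4, takes a point from world to camera coordinates). Camera axes: x right, y up, looking along -z (the intrinsics and any distortion apply to the point x, -y, -z); pixel columns grow to the right and rows downward; lengths in m; the calibration is good to about 2 mm. A picture is of the moment at which its call begins: read the wrist's pose just before it. calibration takes no time and is no camera call; for the wrist camera it gives the pose at the moment of the call.
- bot.hand_in(): hands the job in; it is judged then, once.
The state is a dict: "t": time; "q": joint angles; "joint_vel": joint speeds; "joint_torque": joint torques, N m; "eef_pos": TCP position; "tool_rot": TCP orientation; "contact_force": force on the tool from outside, world axes, zero at the start; "torque": the same for the moment, N m; "gripper_width": opening from 0.0 (shut) to 1.0 (fully open); "grasp_force": force on a finger pad.
Only numpy, scipy, OpenCV 4.12 (cv2) and the standard library are available. Lean on these libraries where they do the work, as an engineer would, in place of code of your own. Each camera call takes 0.05 s, during which the arm holds its last target. There are 200 camera calls.

TASK

The dark glass bottle lying in the white rest goes back into the grey case: first stand it upright on the white tile and let go of it, then take it again and stand it in the case's empty compartment, setting it down gently both times. Then close the lid fully and, after that, swing the clamp at the end of the case fully down onto the lid. Leave the other bottles standing and do not push the other things on the table about.

Things in the scene. Friction and masses are not known exactly. Their poses are not given: they have to be found in the camera images.
- bottle: the amber glass bottle, 92 mm tall: body 38 mm diameter from its base up to 58 mm, black cap 25 mm diameter from 64 to 92 mm. About 0.12 kg. Origin: centre of its base; z: from base to cap. It starts lying on its side in the rest, its axis 39.7 mm above the table, cap towards the robot
- bottle_cap (a point): centre of the bottle's cap, 78 mm from its base on its axis
- rest: low white plastic rest fixed to the table, 80 x 60 mm, two rails (22 mm high, outer faces 26 mm apart) under the bottle's body, a 38 mm high stop behind its base. Origin: centre of its underside; x runs along the lying bottle, from cap to base
- tile: square white ceramic tile fixed to the table, 100 x 100 x 8 mm. Origin: centre of its underside (its top is 8 mm above it)
- case: grey metal reagent case, open on top, fixed on a 110 x 400 x 10 mm plywood board: box 68 (x) x 254 (y) mm, rim 75 mm and compartment floors 15 mm above the table; 5 mm walls, four compartments in a row along y, 58 mm wide and pitch about 62 mm (centres at y = -93, -31, 31, 93 mm). Origin: on the table under the middle of the box; x points to the lid's hinge side, y to the end away from the clamp
- pad: thin cork disc, 44 mm diameter, on the floor of the empty compartment, 15 mm above the table: marks its centre (the three others hold bottles)
- lid (a joint): lid angle in rad, 0 = shut, grows as it opens (up to 2.3); starts leaning back. The lid is a 68 x 254 mm shell 45 mm deep on a stiff hinge that stays where it is left; shut, its top is 120 mm above the table
- lid_hinge (a point): middle of the lid's hinge axis (parallel to the case's y), on the rim at case x = 34 mm, 75 mm high
- lid_tab (a point): middle of the outer (upper when shut) face of the lid's steel tab, 83 mm from the hinge axis in the lid's plane and 14 mm above the rim when shut. The tab is 60 mm long, 6 mm thick, and sticks out 25 mm from the middle of the lid's front wall; with the lid open it points up
- clamp (a joint): clamp angle in rad, 0 = down flat on the lid, grows as it swings up and outwards (pi/2 = upright, up to 2.6); starts leaning outwards. Stiff: stays where it is left
- clamp_pivot (a point): pivot of the clamp, at case y = -165 mm, 128 mm above the table on a 30 x 22 mm post; the axis is parallel to the case's x, the clamp points along case +y when down
- clamp_ball (a point): centre of the 20 mm black ball at the end of the clamp's arm (14 x 8 mm bar), 95 mm from the pivot
- stock1: like the lying bottle, standing in one of the case's other compartments; a bystander, to be left alone. Origin: centre of its base, z up
- stock2: like the lying bottle, standing in one of the case's other compartments; a bystander, to be left alone. Origin: centre of its base, z up
- stock3: like the lying bottle, standing in one of the case's other compartments; a bystander, to be left alone. Origin: centre of its base, z up
- beaker: glass beaker, 70 mm diameter, 90 mm tall; bystander. Origin: centre of its base
- jar: wide white jar, 80 mm diameter, 100 mm tall; bystander. Origin: centre of its base
- squeeze: white squeeze bottle with a nozzle, 56 mm diameter, 165 mm tall; bystander. Origin: centre of its base
- bung_box: small cardboard box 70 x 100 x 35 mm; bystander. Origin: centre of its base
Not all that is in view belongs to the job. Leave any blue or turquoise look-alike of the bottle alone.

How it is judged:
On the way, in this order (a step that is already met when the one before it is completed fails the run):
1. the bottle stands upright on the tile, at rest and let go (horizontal distance between bottle and tile below 0.06 m and z of bottle in the frame of tile between 0.004 and 0.014 m and angle between bottle's own z axis and vertical below 0.1 rad and height (world z) of bottle_cap above 0.07 m and linear speed of bottle below 0.02 m/s and contact force between the fingers and bottle below 0.2 N), for 0.2 s.
2. the bottle stands upright in the empty compartment, at rest and let go (horizontal distance between bottle and pad below 0.022 m and z of bottle in the frame of case below 0.021 m and angle between bottle's own z axis and vertical below 0.12 rad and height (world z) of bottle_cap above 0.07 m and linear speed of bottle below 0.02 m/s and contact force between the fingers and bottle below 0.2 N), for 0.2 s.
3. the lid is fully shut, before the clamp goes down (all of step 2 and value of joint lid below 0.06 rad and value of joint clamp above 0.6 rad), for 0.2 s.
At the end, for the whole second after the job is handed in: the bottle stands upright (within 0.12 rad) and at rest on the floor of the compartment that was empty, the lid is shut (within 0.06 rad) and the clamp is down on it (within 0.08 rad) (all of step 2 and value of joint lid below 0.06 rad and value of joint clamp below 0.08 rad); the robot touches nothing.
It fails at once if another bottle in the case is tipped over or taken away (angle between any of stock1, stock2, stock3's own z axis and vertical above 0.4 rad or distance of any of stock1, stock2, stock3 from where it was at the start of the episode above 0.05 m).
It fails at once if a bystander on the table is pushed more than 30 mm (distance of any of beaker, jar, squeeze, bung_box from where it was at the start of the episode above 0.03 m).
It fails at once if the bottle is dropped onto the tile or the case floor (comes down on it at over 0.5 m/s) ((horizontal distance between bottle and tile below 0.06 m and z of bottle in the frame of tile below 0.022 m and linear speed of bottle above 0.5 m/s) or (horizontal distance between bottle and pad below 0.025 m and z of bottle in the frame of case below 0.03 m and linear speed of bottle above 0.5 m/s)).
It also fails if it takes over 72 s, if anything falls off the work surface, if the arm or the gripper's body presses on something with over 40 N, if the wrist force passes 120 N, or if a joint passes its speed limit or range.

## Working session

There is one attempt and no reset: what is moved stays moved. The work goes in short steps, Python scripts to look and compute and a tool call to move; the robot and the scene stay as the last step left them, time stands still between calls to the robot, and variables do not carry over. Pictures are saved under pics/ and viewed, at most 10 in all, crops included, and the job is handed in when it is done.

Besides the shell and the picture viewer there is one more tool, called in YAML: its name, and indented under it one key for each argument. carry_out: Moves the arm, as the interface text tells. Its arguments: {"type":"object","properties":{"targets":{"type":"array"},"force":{"type":"number"}},"required":["targets"]}

```bash
mkdir -p pics; python3 - <<'E'
from station import bot, imaging
import cv2, numpy as np
o=bot.get_obs(); print({k:np.round(v,3).tolist() for k,v in o.items()}, bot.pinch_z)
ims=[]
for n in ("scene","side","wrist"):
    c=imaging.calibration(n); print(n,{k:np.round(v,3).tolist() for k,v in c.items()})
    im=imaging.read_camera(n)[:,:,::-1]; cv2.imwrite(f"pics/{n}0.png",im)
E
```

```text
{'t': 0.0, 'q': [1.161, 0.478, 0.022, 1.556, -0.012, 1.109, -0.083], 'joint_vel': [-0.001, -0.001, 0.001, -0.001, 0.001, 0.0, 0.0], 'joint_torque': [0.0, -59.646, 1.608, -28.12, 0.013, 0.009, -0.0], 'eef_pos': [0.2, -0.644, 0.23], 'tool_rot': [-0.001, 0.989, 0.15, -0.0], 'contact_force': [0.025, -0.648, -1.375], 'torque': [0.018, -0.028, -0.054], 'grasp_force': 0.0, 'gripper_width': 0.997} 0.0187
scene {'fx': 386.495, 'fy': 386.495, 'cx': 262.26, 'cy': 196.542, 'extrinsics': [[-0.87, 0.493, 0.009, 0.464], [-0.35, -0.629, 0.694, 0.065], [0.348, 0.6, 0.72, -1.287], [0.0, 0.0, 0.0, 1.0]]}
side {'fx': 404.146, 'fy': 404.146, 'cx': 253.002, 'cy': 193.868, 'extrinsics': [[-0.976, -0.217, -0.006, 0.46], [0.102, -0.486, 0.868, -0.159], [-0.191, 0.846, 0.497, -1.012], [0.0, 0.0, 0.0, 1.0]]}
wrist {'fx': 309.171, 'fy': 309.171, 'cx': 253.669, 'cy': 191.478, 'extrinsics': [[0.298, -0.955, -0.002, -0.675], [0.913, 0.285, -0.292, 0.039], [0.279, 0.085, 0.956, -0.38], [0.0, 0.0, 0.0, 1.0]]}
```

View pics/scene0.png

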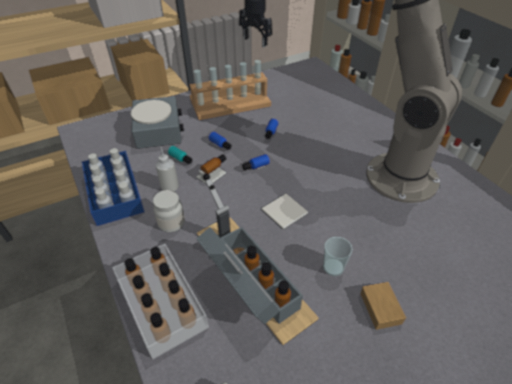

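View pics/side0.png

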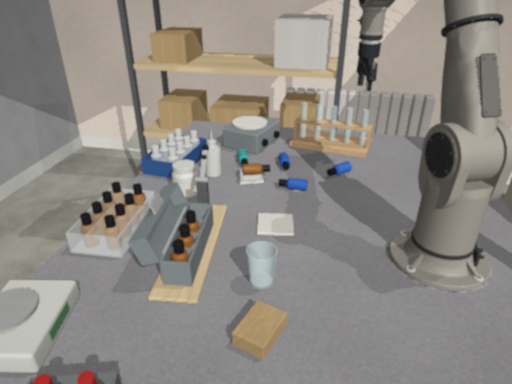

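```bash
cat > h.py <<'E'
from station import bot, imaging
import cv2, numpy as np
C={n:imaging.calibration(n) for n in ("scene","side")}
def ray(n,u,v,c=None):
    c=c or C[n]; E=np.array(c["extrinsics"]); R,t=E[:3,:3],E[:3,3]
    d=R.T@np.array([(u-c["cx"])/c["fx"],-(v-c["cy"])/c["fy"],-1.]); return -R.T@t,d/np.linalg.norm(d)
def onz(n,u,v,z,c=None):
    o,d=ray(n,u,v,c); return o+d*(z-o[2])/d[2]
def proj(n,p,c=None):
    c=c or C[n]; E=np.array(c["extrinsics"]); q=E[:3,:3]@p+E[:3,3]
    return np.array([c["cx"]+c["fx"]*q[0]/-q[2], c["cy"]-c["fy"]*q[1]/-q[2]])
def tri(a,b,na="scene",nb="side"):
    o1,d1=ray(na,*a);o2,d2=ray(nb,*b)
    s=np.linalg.lstsq(np.c_[d1,-d2],o2-o1,rcond=None)[0]
    p,q=o1+s[0]*d1,o2+s[1]*d2; return (p+q)/2,np.linalg.norm(p-q)
def grab(n,name):
    im=imaging.read_camera(n)[:,:,::-1].copy(); cv2.imwrite(f"pics/{name}.png",im); return im
E
python3 - <<'E'
from h import *
np.set_printoptions(precision=3,suppress=True)
for n in("scene","side"):
    im=cv2.imread(f"pics/{n}0.png"); hsv=cv2.cvtColor(im,cv2.COLOR_BGR2HSV)
    M={"amber":(cv2.inRange(hsv,(4,140,40),(16,255,220)),.03),"wood":(cv2.inRange(hsv,(14,70,100),(28,255,255)),.01),"white":(cv2.inRange(hsv,(0,0,165),(179,45,255)),.008)}
    for k,(m,z) in M.items():
        N,l,s,c=cv2.connectedComponentsWithStats(m)
        for i in range(1,N):
            p=onz(n,*c[i],z)
            if s[i,4]>25 and .2<np.hypot(*p[:2])<1.1:
                q=cv2.boxPoints(cv2.minAreaRect(np.argwhere(l==i)[:,::-1].astype(np.float32)))
                print(n,k,s[i,4],c[i].round(1),p[:2], [onz(n,*x,z)[:2].round(3).tolist() for x in q] if k!="amber" else "")
s=cv2.imread("pics/scene0.png")[120:345,140:345]; d=cv2.imread("pics/side0.png")[130:300,130:310]
a=cv2.resize(s,None,fx=2,fy=2,interpolation=3);b=cv2.resize(d,None,fx=2,fy=2,interpolation=3)
o=np.zeros((450,410+360,3),np.uint8);o[:,:410]=a;o[:340,410:]=b;cv2.imwrite("pics/crop1.png",o)
E
```

```text
scene amber 131 [345.  64.] [-0.28  -0.669] 
scene amber 26 [352.2  77.4] [-0.232 -0.558] 
scene amber 232 [503.9  90.5] [-0.722 -0.166] 
scene amber 51 [445.4 137.6] [-0.255 -0.058] 
scene amber 166 [211.1 164.8] [ 0.541 -0.33 ] 
scene amber 140 [251.6 261.4] [0.606 0.07 ] 
scene amber 161 [265.9 278.8] [0.6   0.134] 
scene amber 161 [282.3 297. ] [0.59  0.198] 
scene wood 2025 [230.9  96.4] [ 0.285 -0.703] [[0.396, -0.875], [0.054, -0.824], [0.175, -0.561], [0.475, -0.619]]
scene wood 125 [211.9 164.4] [ 0.53  -0.352] [[0.556, -0.363], [0.498, -0.383], [0.5, -0.343], [0.557, -0.324]]
scene wood 72 [232.5 225.1] [ 0.588 -0.08 ] [[0.604, -0.101], [0.579, -0.109], [0.577, -0.065], [0.602, -0.058]]
scene wood 51 [214.7 227.1] [ 0.636 -0.098] [[0.646, -0.109], [0.626, -0.119], [0.619, -0.085], [0.64, -0.076]]
scene wood 40 [253.8 259.9] [0.592 0.057] [[0.606, 0.049], [0.577, 0.047], [0.578, 0.064], [0.607, 0.066]]
scene wood 52 [158.9 260.8] [ 0.815 -0.065] [[0.832, -0.073], [0.8, -0.076], [0.8, -0.058], [0.831, -0.056]]
scene wood 60 [134.2 272.2] [ 0.883 -0.062] [[0.901, -0.072], [0.8
[... 5302 characters left out ...]
4], [-0.33, -0.532], [-0.287, -0.438]]
side white 37 [126.7 190.1] [ 0.922 -0.144] [[0.944, -0.154], [0.912, -0.161], [0.899, -0.136], [0.931, -0.13]]
side white 96 [148.6 196. ] [ 0.836 -0.124] [[0.871, -0.156], [0.839, -0.162], [0.802, -0.081], [0.831, -0.075]]
side white 1183 [ 99.2 242.3] [0.857 0.129] [[0.973, 0.11], [0.827, -0.066], [0.708, 0.104], [0.846, 0.243]]
side white 798 [275.  224.1] [ 0.42  -0.051] [[0.481, -0.097], [0.378, -0.119], [0.364, -0.01], [0.458, 0.011]]
side white 958 [260.5 263.3] [0.425 0.124] [[0.436, 0.211], [0.476, 0.042], [0.411, 0.028], [0.381, 0.199]]
side white 3440 [ 31.6 323.8] [0.843 0.409] [[1.005, 0.31], [0.836, 0.273], [0.693, 0.488], [0.824, 0.517]]
```

View pics/crop1.png

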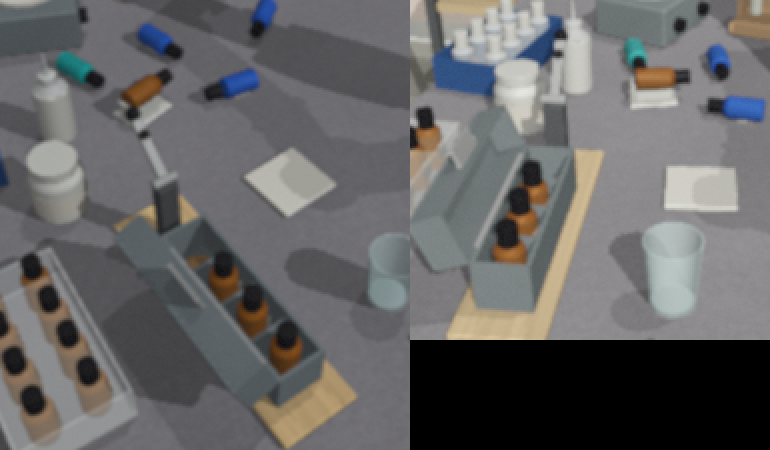

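```bash
python3 - <<'E'
from h import *
np.set_printoptions(precision=3,suppress=True)
S=lambda x,y:(140+(x+.5)/2-.5,120+(y+.5)/2-.5); D=lambda x,y:(130+(x-410+.5)/2-.5,130+(y+.5)/2-.5)
P={"body":((211.1,164.8),(251.9,168.5)),"cap":(S(165,76),D(682,76)),"s1":(S(223,261),D(532,173)),"s2":(S(253,296),D(520,197)),"s3":(S(288,333),D(507,233)),
"ball":(S(133,113),D(560,33)),"pivtop":(S(163,180),D(556,100)),"tabA":(S(165,262),D(523,157)),"tabB":(S(200,305),D(483,200)),
"tile":((S(290,182)),D(701,188)),"rimNearR":(S(323,353),D(530,268)),"rimNearL":(S(277,375),D(476,263)),"rimFarR":(S(203,219),D(575,150)),"boardR":(S(355,397),None),"boardB":(S(287,446),None),"boardFar":(S(182,196),D(603,152)),"jar":(S(55,200),D(520,100))}
for k,(a,b) in P.items():
    if b is None: print(k,onz("scene",*a,.01))
    else: p,e=tri(a,b); print(k,p,e.round(4))
for x in ((293,149),(335,184),(290,215),(245,182)): print("tileS",onz("scene",*S(*x),.008))
for x in ((666,167),(738,169),(736,210),(664,208)): print("tileD",onz("side",*D(*x),.008))
for n,x in (("scene",(211.1,164.8)),("side",(251.9,168.5)),("scene",S(165,76)),("side",D(682,76))): print("bot@.0397",onz(n,*x,.0397))
for n in ("scene","side"):
    im=cv2.imread(f"pics/{n}0.png"); hsv=cv2.cvtColor(im,cv2.COLOR_BGR2HSV)
    m=cv2.inRange(hsv,(4,120,40),(18,255,220)); N,l,s,c=cv2.connectedComponentsWithStats(m)
    i=l[165,211] if n=="scene" else l[168,252]
    pts=np.array([onz(n,x,y,.0397)[:2] for y,x in np.argwhere(l==i)]); w,v=np.linalg.eigh(np.cov(pts.T)); print(n,"axis",v[:,1],np.degrees(np.arctan2(v[1,1],v[0,1])),pts.mean(0),np.sqrt(w))
E
```

```text
body [ 0.546 -0.318  0.04 ] 0.0014
cap [ 0.5   -0.33   0.043] 0.0021
s1 [0.612 0.08  0.093] 0.0035
s2 [0.605 0.144 0.098] 0.0012
s3 [0.596 0.207 0.095] 0.0025
ball [ 0.635 -0.116  0.197] 0.0013
pivtop [ 0.627 -0.056  0.122] 0.002
tabA [0.66  0.014 0.061] 0.0178
tabB [0.663 0.114 0.072] 0.0116
tile [ 0.421 -0.06   0.002] 0.0013
rimNearR [0.563 0.234 0.07 ] 0.0036
rimNearL [0.625 0.233 0.068] 0.0015
rimFarR [ 0.591 -0.014  0.069] 0.0068
boardR [0.54  0.277 0.01 ]
boardB [0.642 0.288 0.01 ]
boardFar [ 0.579 -0.109  0.012] 0.0038
jar [ 0.743 -0.181  0.037] 0.0231
tileS [ 0.384 -0.112  0.008]
tileS [ 0.367 -0.019  0.008]
tileS [ 0.459 -0.001  0.008]
tileS [ 0.484 -0.088  0.008]
tileD [ 0.479 -0.096  0.008]
tileD [ 0.375 -0.112  0.008]
tileD [ 0.364 -0.011  0.008]
tileD [0.46  0.005 0.008]
bot@.0397 [ 0.545 -0.32   0.04 ]
bot@.0397 [ 0.546 -0.318  0.04 ]
bot@.0397 [ 0.498 -0.334  0.04 ]
bot@.0397 [ 0.501 -0.333  0.04 ]
scene axis [-0.894 -0.447] -153.42916229349902 [ 0.545 -0.319] [0.012 0.02 ]
side axis [-0.341  0.94 ] 109.91451593432474 [ 0.546 -0.32 ] [0.019 0.021]
```

The bottle is the amber one in the white rest: cap near scene (222,158), body (211,165). Look-alikes I am leaving: teal (179,155), blue (220,141), (272,128), (257,162), plus the amber bottles in the case and the crate. The crop confirms the choice: amber with a black cap. The triangulated axis height is 40 mm against 39.7 mm expected, and body to cap is 48 mm.

carry_out:
  targets:
    - [3.1, -1.7, 0, 0, 0.3]
    - [3.1, -1.7, 0, 0, 0.3]
    - [3.1, -1.7, 0, 0, 0.3]
    - [3.1, -1.7, 0, 0, 0.3]
    - [3.1, -1.7, 0, 0, 0.3]
    - [3.1, -1.7, 0, 0, 0.3]
    - [3.1, -1.7, 0.5, 0, 0.3]
    - [3.1, -1.7, 1, 0, 0.3]
    - [3.1, -1.7, 1, 0, 0.3]
    - [3.1, -1.7, 1, 0, 0.3]
    - [3.1, -1.7, 1, 0, 0.3]
    - [0, 0, 0, 0, 0.3]
  force: 20

```text
t: 1.35
eef_pos: [0.4743, -0.3585, 0.1847]
tool_rot: [-0.002, 0.988, 0.155, 0.0]
contact_force: [0.1, 1.0, 0.3]
gripper_width: 0.648
grasp_force: 0.0
```

```bash
python3 - <<'E'
from h import *
np.set_printoptions(precision=4,suppress=True)
o=bot.get_obs(); c=imaging.calibration("wrist"); im=grab("wrist","w1"); print(o["t"],o["eef_pos"],o["tool_rot"],o["gripper_width"])
hsv=cv2.cvtColor(im,cv2.COLOR_BGR2HSV); m=cv2.inRange(hsv,(4,120,40),(18,255,220)); N,l,s,cc=cv2.connectedComponentsWithStats(m)
for i in range(1,N):
    if s[i,4]>150: print(s[i],cc[i],onz("",*cc[i],.0397,c))
m=cv2.inRange(hsv,(0,0,0),(179,255,45)); N,l,s,cc=cv2.connectedComponentsWithStats(m)
for i in range(1,N):
    if s[i,4]>150: print("blk",s[i],cc[i],onz("",*cc[i],.0397,c))
print(proj("",np.array([.4995,-.3335,.0397]),c),proj("",np.array([.546,-.319,.0397]),c),"blue",onz("scene",257,162,.02),"teal",onz("scene",179,155,.02))
E
```

```text
1.35 [ 0.4743 -0.3585  0.1847] [-0.0021  0.988   0.1546  0.0003] 0.6477317385330797
[ 212   49   45   82 3214] [234.7222  88.1481] [ 0.547  -0.3177  0.0397]
[ 436  251   76   55 2125] [472.2414 279.3021] [ 0.4397 -0.6139  0.0397]
[489 330  23  25 259] [504.3552 339.583 ] [ 0.3813 -0.6876  0.0397]
[368 354  28  30 379] [381.3509 370.2797] [ 0.2976 -0.5737  0.0397]
blk [329  56  34  29 858] [345.6084  69.6958] [ 0.5911 -0.4051  0.0397]
blk [233 130  18  29 390] [242.6615 144.0564] [ 0.502  -0.339   0.0397]
blk [467 155  39  28 637] [485.675  168.3799] [ 0.5508 -0.5656  0.0397]
blk [158 172  28  31 578] [172.4671 186.4273] [ 0.4418 -0.2863  0.0397]
blk [281 204  27  22 559] [293.8408 214.5152] [ 0.4507 -0.4083  0.0397]
blk [    0   237   512   147 35322] [259.8412 336.58  ] [ 0.2993 -0.4223  0.0397]
[236.2489 144.7989] [235.8302  89.8167] blue [ 0.396  -0.2793  0.02  ] teal [ 0.612  -0.4405  0.02  ]
```

View pics/w1.png

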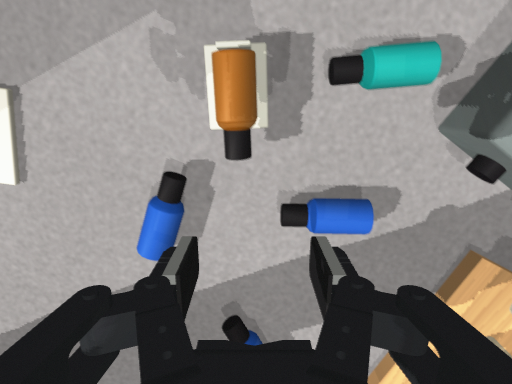

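Wrist view: the amber bottle lies in the rest at (235,88) with its cap at (238,145), within 2 px of the prediction. The blue caps at (173,186) and (293,214) are clear of the fingers.

carry_out:
  targets:
    - [1.5, -0.8, 0, 0, 0.3]
    - [1.4, -0.7, 2, 0, 0.3]
    - [0, 0, 3, 0, 0.3]
    - [0, 0, 3, 0, 0.3]
    - [0, 0, 3, 0, 0.3]
    - [0, 0, 2, 0, 0.3]
    - [0, 0, 1, 0, 0.3]
    - [0, 0, 1, 0, 0.3]
    - [0, 0, 0.5, 0, 0.3]
    - [0, 0, 0, 0, 0.3]
    - [0, 0, 0, 0, 0.3]

```text
t: 2.5
eef_pos: [0.4944, -0.342, 0.0321]
tool_rot: [0.0, 0.989, 0.15, 0.001]
contact_force: [-0.4, 0.0, 0.7]
gripper_width: 0.648
grasp_force: 0.0
```

```bash
python3 - <<'E'
from h import *
grab("wrist","w2");d=imaging.calibration("wrist")
o=bot.get_obs();print(o["eef_pos"],o["contact_force"])
E
```

```text
[ 0.49444976 -0.34207627  0.03219475] [-0.20148125 -0.20762805  0.02669606]
```

View pics/w2.png

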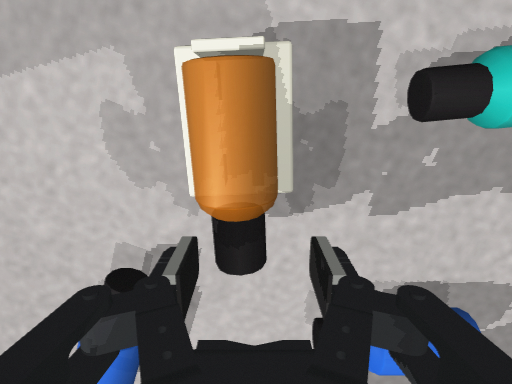

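The open fingers straddle the cap at (239,245). The gripper centre is at column 253, so about 6 mm to the left, and the rest ends before the cap. I'll correct that and close.

carry_out:
  targets:
    - [0.5, -0.6, 0.5, 0, 0.3]
    - [0, 0, 0.5, 0, 0.3]
    - [0, 0, 0, 0, 0.3]
    - [0, 0, 0, 0, -1]
    - [0, 0, 0, 0, -1]
    - [0, 0, 0, 0, -1]
    - [0, 0, 0, 0, -1]
    - [0, 0, 0, 0, -1]
    - [0, 0, 0, 0, -1]
  force: 20

```text
t: 3.45
eef_pos: [0.4968, -0.3345, 0.0214]
tool_rot: [0.0, 0.989, 0.15, -0.0]
contact_force: [-0.5, 0.3, 0.6]
gripper_width: 0.286
grasp_force: 19.5
```

carry_out:
  targets:
    - [0, 0, -1, 0, -1]
    - [0, 0, -1, 0, -1]
    - [0, 0, -1.5, 0, -1]
    - [0, 0, -1.5, 0, -1]
    - [0, 0, -2, 0, -1]
    - [0, 0, -2, 0, -1]
    - [0, 0, -2, 0, -1]
    - [0, 0, -2, 0, -1]
    - [0, 0, -1, 0, -1]
    - [0, 0, 0, 0, -1]
    - [0, 0, 0, 0, -1]

```text
t: 4.55
eef_pos: [0.4966, -0.3343, 0.1611]
tool_rot: [-0.0, 0.989, 0.15, -0.0]
contact_force: [-0.6, 0.2, -1.2]
gripper_width: 0.282
grasp_force: 19.6
```

```bash
python3 - <<'E'
from h import *
np.set_printoptions(precision=3,suppress=True)
a=grab("scene","s3")[90:240,130:330]; b=grab("side","d3")[90:240,170:370]
w=grab("wrist","w3")
o=np.zeros((600,800,3),np.uint8); o[:300,:400]=cv2.resize(a,(400,300),interpolation=3);o[:300,400:]=cv2.resize(b,(400,300),interpolation=3);o[300:,:400]=cv2.resize(w,(400,300));cv2.imwrite("pics/c3.png",o)
E
```

```text
(no output)
```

View pics/c3.png

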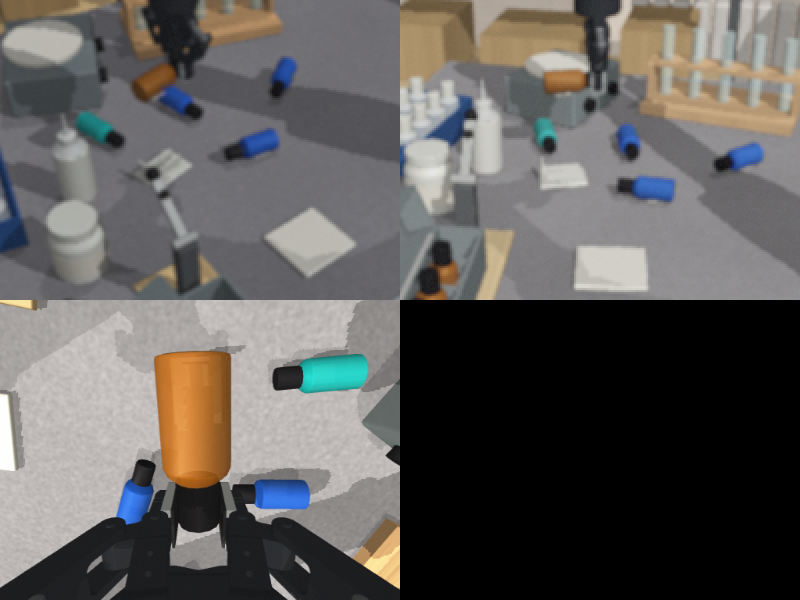

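The bottle is held horizontal and does not swing. It is pinched along about 22 mm of the cap, which resists pivoting. I'll put it back in the rest and regrip only the cap's last few millimetres, so that gravity can turn it upright.

carry_out:
  targets:
    - [0, 0, 2, 0, -1]
    - [0, 0, 2, 0, -1]
    - [0, 0, 2, 0, -1]
    - [0, 0, 2, 0, -1]
    - [0, 0, 2, 0, -1]
    - [0, 0, 1.5, 0, -1]
    - [0, 0, 1, 0, -1]
    - [0, 0, 0.8, 0, -1]
    - [0, 0, 0.4, 0, -1]
    - [0, 0, 0.2, 0, -1]
    - [0, 0, 0, 0, -1]
    - [0, 0, 0, 0, -1]

```text
t: 5.9
eef_pos: [0.4973, -0.3346, 0.0229]
tool_rot: [0.0, 0.989, 0.15, 0.0]
contact_force: [0.6, 0.4, -0.2]
gripper_width: 0.285
grasp_force: 19.8
```

carry_out:
  targets:
    - [0, 0, 0, 0, -0.1]
    - [0, 0, 0, 0, -0.1]
    - [0, 0, 0, 0, -0.1]
    - [-0.7, 0, 0, 0, -0.1]
    - [-0.6, 0, 0, 0, -0.1]
    - [0, 0, 0, 0, -0.1]
    - [0, 0, 0, 0, -1]
    - [0, 0, 0, 0, -1]
    - [0, 0, 0, 0, -1]
    - [0, 0, 0, 0, -1]
  force: 20

```text
t: 6.9
eef_pos: [0.4844, -0.3385, 0.0223]
tool_rot: [0.0, 0.989, 0.15, -0.0]
contact_force: [-0.7, -0.8, 0.9]
gripper_width: 0.276
grasp_force: 19.6
```

carry_out:
  targets:
    - [0, 0, -1, 0, -1]
    - [0, 0, -1, 0, -1]
    - [0, 0, -1, 0, -1]
    - [0, 0, -1, 0, -1]
    - [0, 0, -1.5, 0, -1]
    - [0, 0, -1.5, 0, -1]
    - [0, 0, -2, 0, -1]
    - [0, 0, -2, 0, -1]
    - [0, 0, -2, 0, -1]
    - [0, 0, -1, 0, -1]
    - [0, 0, 0, 0, -1]
    - [0, 0, 0, 0, -1]

```text
t: 8.1
eef_pos: [0.4841, -0.3382, 0.162]
tool_rot: [-0.0, 0.989, 0.15, -0.0]
contact_force: [0.3, 0.6, -0.0]
gripper_width: 0.278
grasp_force: 19.8
```

```bash
cat > amber.py <<'E'
from h import *
np.set_printoptions(precision=3,suppress=True)
import sys
def blob(n,im,seedp,r=60):
    hsv=cv2.cvtColor(im,cv2.COLOR_BGR2HSV); m=cv2.inRange(hsv,(4,130,40),(16,255,220)); N,l,s,c=cv2.connectedComponentsWithStats(m)
    g=proj(n,seedp); k=[i for i in range(1,N) if s[i,4]>40 and np.hypot(*(c[i]-g))<r]
    i=max(k,key=lambda i:s[i,4]); return c[i],s[i],g
def body(tag):
    o=bot.get_obs(); p=o["eef_pos"]+np.array([0,0,-.03]); print(o["eef_pos"])
    a,sa,ga=blob("scene",grab("scene",tag+"s"),p); b,sb,gb=blob("side",grab("side",tag+"d"),p)
    print("scene",a,sa,ga,"side",b,sb,gb,"body",*tri(a,b))
if __name__=="__main__": body(sys.argv[1]); grab("wrist",sys.argv[1]+"w")
E
python3 amber.py e4
```

```text
[ 0.484 -0.338  0.162]
scene [207.189 132.672] [198 124  20  19 201] [223.677 133.379] side [252.08  133.021] [242 128  22  12 187] [271.408 142.259] body [ 0.545 -0.322  0.166] 0.0014672183546144825
```

The body centroid is 62 mm out and 15 mm below the grip, so the bottle has tilted only about 14°. I'll use the rest's 38 mm stop as a pivot: lower the base's lower edge behind it, push forward gently, then arc the grip up and over.

carry_out:
  targets:
    - [0, 0, 2, 0, -1]
    - [0, 0, 2, 0, -1]
    - [0, 0, 2, 0, -1]
    - [0, 0, 2, 0, -1]
    - [0, 0, 1.4, 0, -1]
    - [0, 0, 1, 0, -1]
    - [0, 0, 0.4, 0, -1]
    - [0, 0, 0, 0, -1]
    - [0, 0, 0, 0, -1]

```text
t: 9.15
eef_pos: [0.485, -0.3386, 0.0549]
tool_rot: [0.0, 0.989, 0.15, 0.0]
contact_force: [0.4, 0.2, -1.5]
gripper_width: 0.277
grasp_force: 19.7
```

carry_out:
  targets:
    - [0.3, 0, 0, 0, -1]
    - [0.2, 0, 0, 0, -1]
    - [0.2, 0, 0, 0, -1]
    - [0, 0, 0, 0, -1]
    - [0, 0, 0, 0, -1]

```text
t: 9.65
eef_pos: [0.4912, -0.3362, 0.0544]
tool_rot: [0.0, 0.989, 0.15, 0.0]
contact_force: [-0.3, 0.3, -1.5]
gripper_width: 0.276
grasp_force: 19.7
```

No contact yet; I'll push on in small steps.

carry_out:
  targets:
    - [0.2, 0, 0, 0, -1]
    - [0.1, 0, 0, 0, -1]
    - [0, 0, 0, 0, -1]

```text
t: 9.95
eef_pos: [0.4934, -0.3356, 0.0542]
tool_rot: [-0.0, 0.989, 0.15, -0.001]
contact_force: [-2.7, -0.3, -0.0]
gripper_width: 0.273
grasp_force: 19.9
```

carry_out:
  targets:
    - [0.2, 0, 0, 0, -1]
    - [0.1, 0, 0, 0, -1]
    - [0, 0, 0, 0, -1]

```text
t: 10.25
eef_pos: [0.4935, -0.3357, 0.0538]
tool_rot: [-0.0, 0.989, 0.149, -0.003]
contact_force: [-7.4, -1.7, 2.3]
gripper_width: 0.277
grasp_force: 20.3
```

Contact at the stop gives 7.6 N along the bottle axis. Now the first part of the arc.

carry_out:
  targets:
    - [0.22, 0, -0.48, 0, -1]
    - [0.23, 0, -0.48, 0, -1]
    - [0.3, 0, -0.48, 0, -1]
    - [0.3, 0, -0.48, 0, -1]
    - [0.36, 0, -0.44, 0, -1]
    - [0.36, 0, -0.44, 0, -1]
    - [0, 0, 0, 0, -1]

```text
t: 10.95
eef_pos: [0.514, -0.3293, 0.083]
tool_rot: [0.0, 0.989, 0.15, -0.0]
contact_force: [-5.3, -2.1, 3.1]
gripper_width: 0.271
grasp_force: 28.3
```

```bash
python3 amber.py e5
```

```text
[ 0.514 -0.329  0.083]
scene [206.426 161.616] [198 152  17  21 190] [218.131 157.041] side [246.752 162.327] [238 154  18  17 165] [261.838 164.382] body [ 0.562 -0.313  0.064] 0.0017946265418376543
```

It works: the tilt is now about 37°. Continuing the arc.

carry_out:
  targets:
    - [0.48, 0, -0.43, 0, -1]
    - [0.48, 0, -0.43, 0, -1]
    - [0.53, 0, -0.35, 0, -1]
    - [0.53, 0, -0.35, 0, -1]
    - [0.58, 0, -0.27, 0, -1]
    - [0.58, 0, -0.27, 0, -1]
    - [0.6, 0, -0.2, 0, -1]
    - [0.6, 0, -0.2, 0, -1]
    - [0, 0, 0, 0, -1]

```text
t: 12.0
eef_pos: [0.5572, -0.3155, 0.1078]
tool_rot: [0.0, 0.989, 0.151, 0.001]
contact_force: [-3.3, 0.3, 3.3]
gripper_width: 0.276
grasp_force: 38.6
```

```bash
python3 amber.py e6
```

```text
[ 0.557 -0.315  0.108]
scene [201.234 163.549] [196 154  12  21 184] [207.022 157.816] side [240.243 164.35 ] [234 158  13  13 103] [248.339 158.288] body [ 0.581 -0.313  0.059] 0.010719644756566473
```

carry_out:
  targets:
    - [0.64, 0, -0.12, 0, -1]
    - [0.64, 0, -0.1, 0, -1]
    - [0.65, 0, -0.04, 0, -1]
    - [0.65, 0, 0, 0, -1]
    - [0.4, 0, 0.03, 0, -1]
    - [0, 0, 0, 0, -1]

```text
t: 12.75
eef_pos: [0.5857, -0.307, 0.1101]
tool_rot: [0.0, 0.989, 0.151, 0.001]
contact_force: [-2.9, 0.4, 5.2]
gripper_width: 0.277
grasp_force: 39.0
```

```bash
python3 amber.py e7
```

```text
[ 0.586 -0.307  0.11 ]
scene [198.553 165.965] [192 157  12  19 170] [199.678 161.664] side [237.386 162.576] [233 153  11  18 132] [239.406 157.973] body [ 0.592 -0.306  0.064] 0.002393712693548236
```

The bottle is now within about 5° of upright. I'll lift it and carry it to the tile.

carry_out:
  targets:
    - [0, 0, -1, 0, -1]
    - [0, 0, -1.5, 0, -1]
    - [0, 0, -1.5, 0, -1]
    - [0, 0, -1, 0, -1]
    - [-0.5, -2, 0, 0, -1]
    - [-0.7, -3, 0, 0, -1]
    - [-0.7, -3, 0, 0, -1]
    - [-0.7, -3, 0, 0, -1]
    - [-0.7, -3, 0, 0, -1]
    - [-0.7, -3, 0, 0, -1]
    - [-0.7, -3, 0, 0, -1]
    - [-0.7, -3, 0, 0, -1]

```text
t: 14.1
eef_pos: [0.464, -0.1028, 0.1606]
tool_rot: [0.0, 0.989, 0.15, 0.001]
contact_force: [-0.4, 0.8, -2.0]
gripper_width: 0.277
grasp_force: 38.4
```

carry_out:
  targets:
    - [-0.7, -3, 0, 0, -1]
    - [-0.7, -2, 0, 0, -1]
    - [0, -0.5, 0, 0, -1]
    - [0, 0, 0, 0, -1]
    - [0, 0, 0, 0, -1]

```text
t: 14.6
eef_pos: [0.4355, -0.0562, 0.1602]
tool_rot: [0.0, 0.989, 0.15, 0.001]
contact_force: [0.8, -0.3, -0.8]
gripper_width: 0.275
grasp_force: 38.3
```

```bash
python3 amber.py e8; python3 - <<'E'
import cv2,numpy as np
a=cv2.imread("pics/e8s.png")[130:330,160:360]; b=cv2.imread("pics/e8d.png")[100:300,130:330]
cv2.imwrite("pics/c8.png",cv2.resize(np.hstack([a,b]),(800,400),interpolation=3))
E
```

```text
[ 0.435 -0.056  0.16 ]
scene [281.411 187.376] [276 177  13  21 202] [283.479 182.649] side [268.133 188.769] [262 177  14  24 255] [270.525 184.296] body [ 0.442 -0.055  0.116] 0.0006980338831206956
```

View pics/c8.png

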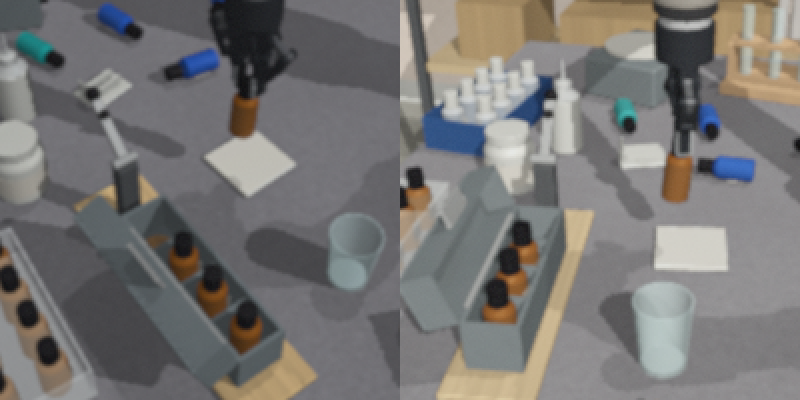

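The bottle hangs almost upright above the far half of the tile (tile at about (250,162) in the crop's scene half). Lowering gently.

carry_out:
  targets:
    - [0, 0, 1.5, 0, -1]
    - [0, 0, 1.5, 0, -1]
    - [0, 0, 1.5, 0, -1]
    - [0, 0, 1.2, 0, -1]
    - [0, 0, 0.8, 0, -1]
    - [0, 0, 0.4, 0, -1]
    - [0, 0, 0, 0, -1]
    - [0, 0, 0, 0, -1]

```text
t: 15.55
eef_pos: [0.4348, -0.0554, 0.0909]
tool_rot: [0.0, 0.989, 0.15, 0.0]
contact_force: [-0.5, -1.2, -2.0]
gripper_width: 0.277
grasp_force: 38.3
```

carry_out:
  targets:
    - [0, 0, 0.2, 0, -1]
    - [0, 0, 0.2, 0, -1]
    - [0, 0, 0.2, 0, -1]
    - [0, 0, 0, 0, -1]

```text
t: 15.95
eef_pos: [0.4343, -0.0554, 0.0844]
tool_rot: [-0.0, 0.989, 0.15, -0.0]
contact_force: [-0.4, 0.5, -0.3]
gripper_width: 0.277
grasp_force: 38.3
```

carry_out:
  targets:
    - [0, 0, 0.2, 0, -1]
    - [0, 0, 0.2, 0, -1]
    - [0, 0, 0, 0, -1]

```text
t: 16.25
eef_pos: [0.4348, -0.0553, 0.0807]
tool_rot: [0.0, 0.989, 0.15, 0.0]
contact_force: [0.4, 0.5, 2.4]
gripper_width: 0.275
grasp_force: 38.7
```

Contact at the expected height. One more light press, then release and back off upward.

carry_out:
  targets:
    - [0, 0, 0.1, 0, -1]
    - [0, 0, 0, 0, -0.35]
    - [0, 0, 0, 0, -0.3]
    - [0, 0, 0, 0, -0.2]
    - [0, 0, 0, 0, -0.2]
    - [0, 0, 0, 0, -0.2]
    - [0, 0, 0, 0, -0.2]
    - [0, 0, 0, 0, -0.2]

```text
t: 17.05
eef_pos: [0.4344, -0.0554, 0.0796]
tool_rot: [0.0, 0.989, 0.15, -0.0]
contact_force: [0.1, 0.7, -0.1]
gripper_width: 0.403
grasp_force: 0.0
```

```bash
python3 amber.py e9; python3 - <<'E'
import cv2,numpy as np
a=cv2.imread("pics/e9s.png")[120:320,170:370]; b=cv2.imread("pics/e9d.png")[120:320,160:360];w=cv2.imread("pics/e9w.png")
o=np.zeros((600,800,3),np.uint8);o[:300,:600]=cv2.resize(np.hstack([a,b]),(600,300),interpolation=3);o[300:,:400]=cv2.resize(w,(400,300));cv2.imwrite("pics/c9.png",o)
E
```

```text
[ 0.434 -0.055  0.08 ]
scene [279.962 207.843] [275 199  11  18 159] [282.6  202.48] side [266.823 214.828] [262 204  11  22 215] [270.401 210.097] body [ 0.444 -0.053  0.034] 0.0005277113056988969
```

View pics/c9.png

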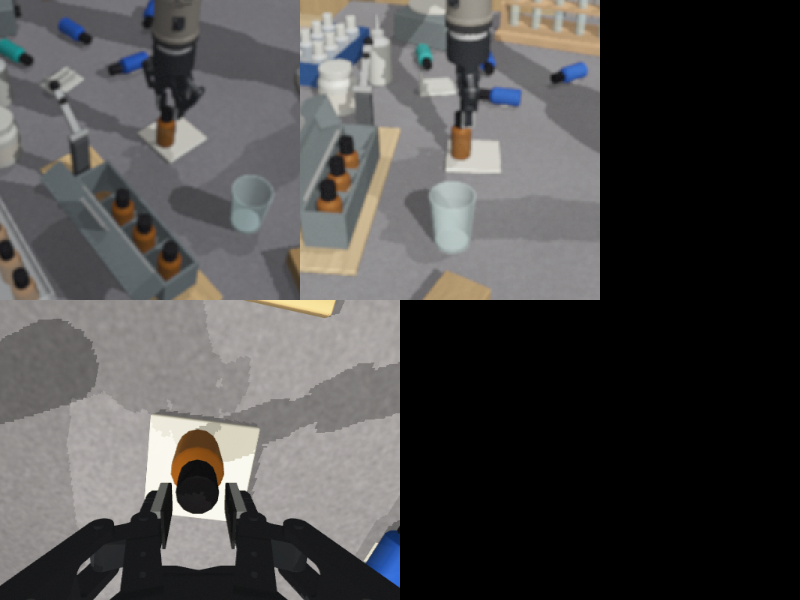

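The bottle stands upright and free on the tile; in the wrist view it is centred between the fingers, a little ahead of them. I'll regrip it centred and lower on the cap, lift, and turn the hand 10° to line up with the case.

carry_out:
  targets:
    - [0.5, 0, 0, 0, -0.2]
    - [0.4, 0, 0.3, 0, -0.2]
    - [0, 0, 0.4, 0, -0.2]
    - [0, 0, 0, 0, -0.2]
    - [0, 0, 0, 0, -1]
    - [0, 0, 0, 0, -1]
    - [0, 0, 0, 0, -1]
    - [0, 0, -1, 0, -1]
    - [0, 0, -2, 0, -1]
    - [0, 0, -2, 5, -1]
    - [0, 0, -2, 5, -1]
    - [0, 0, -1, 0, -1]
  force: 30

```text
t: 18.4
eef_pos: [0.4439, -0.0527, 0.1548]
tool_rot: [0.0, 0.998, 0.063, 0.001]
contact_force: [0.5, -0.8, -0.7]
gripper_width: 0.28
grasp_force: 29.5
```

```bash
python3 amber.py e10; python3 - <<'E'
from h import *
np.set_printoptions(precision=3,suppress=True)
im=cv2.imread("pics/e10s.png"); hsv=cv2.cvtColor(im,cv2.COLOR_BGR2HSV)
print("pad region"); m=cv2.inRange(hsv,(5,80,60),(25,255,255)); N,l,s,c=cv2.connectedComponentsWithStats(m)
for i in range(1,N):
    if 225<c[i][0]<262 and 235<c[i][1]<262 and s[i,4]>5: print(s[i],c[i],onz("scene",*c[i],.015))
# lid: intersect tab-line ray with case plane y=0
O=np.array([.609,.113,0]);X=np.array([.992,.125,0]);Y=np.array([-.125,.992,0])
for k,(n,u,v) in {"tabmidS":("scene",230.5,261.5),"tabmidD":("side",176.5,219.5)}.items():
    o,d=ray(n,u,v); t=((O-o)@Y)/(d@Y); p=o+t*d; print(k,(p-O)@X,p[2])
wa=imaging.calibration("wrist"); print(proj("",np.array([.6205,.021,.015]),wa))
a=im[200:350,180:330]; b=cv2.imread("pics/e10d.png")[170:290,120:240]
cv2.imwrite("pics/c10.png",np.hstack([cv2.resize(a,(400,400),interpolation=3),cv2.resize(b,(400,400),interpolation=3)]))
E
```

```text
[ 0.444 -0.053  0.155]
scene [280.406 188.594] [276 178  11  20 170] [281.469 185.823] side [266.489 189.417] [261 179  12  21 223] [267.16  186.363] body [ 0.446 -0.054  0.114] 0.0005641875483720523
pad region
[234 248   9   6  36] [237.75  249.917] [0.616 0.009 0.015]
[244 253  16  18 168] [251.786 261.554] [0.601 0.061 0.015]
tabmidS 0.07823613127953016 0.15452096835192297
tabmidD 0.027378165782371622 0.10178758598186355
[186.97  -54.287]
```

View pics/c10.png

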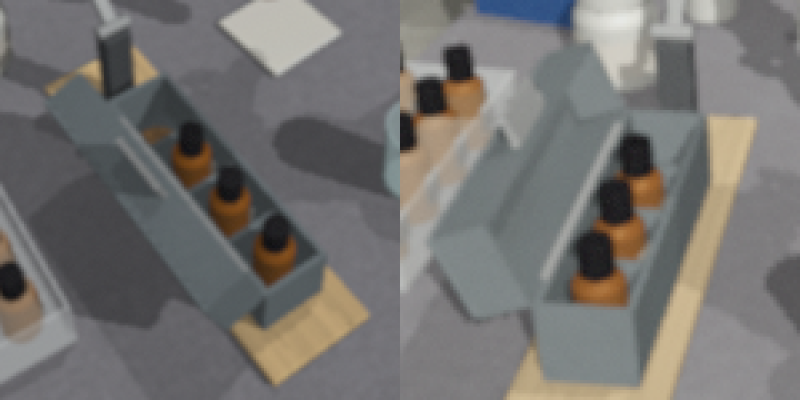

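The bottle is held vertically. The visible sliver of the cork pad lies 13 mm from the predicted compartment centre (0.6205, 0.021), within its 22 mm radius and on the side the camera can see. The lid leans back at about 1.9 rad. Moving over the compartment.

carry_out:
  targets:
    - [0, 0, -1, 0, -1]
    - [0, 0, -1, 0, -1]
    - [1.4, -0.4, 0, 0, -1]
    - [2.5, -0.7, 0, 0, -1]
    - [2.5, -0.7, 0, 0, -1]
    - [2.5, -0.7, 0, 0, -1]
    - [2.5, -0.7, 0, 0, -1]
    - [2.5, -0.7, 0, 0, -1]
    - [2.5, -0.7, 0, 0, -1]
    - [1.9, -0.5, 0, 0, -1]
    - [0, 0, 0, 0, -1]
    - [0, 0, 0, 0, -1]

```text
t: 19.75
eef_pos: [0.618, 0.0215, 0.1719]
tool_rot: [-0.0, 0.998, 0.064, -0.001]
contact_force: [-0.4, 0.5, -1.6]
gripper_width: 0.283
grasp_force: 29.5
```

```bash
python3 amber.py e11
```

```text
[0.618 0.021 0.172]
scene [236.517 227.126] [230 216  14  22 230] [237.487 223.208] side [195.407 190.834] [189 178  14  24 241] [195.452 187.416] body [0.62  0.021 0.13 ] 0.0031177100761108547
```

View pics/e11w.png

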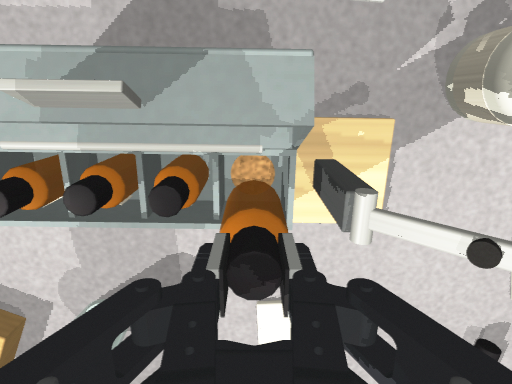

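```bash
python3 - <<'E'
from h import *
np.set_printoptions(precision=4,suppress=True)
c=imaging.calibration("wrist"); im=cv2.imread("pics/e11w.png"); hsv=cv2.cvtColor(im,cv2.COLOR_BGR2HSV)
O=np.array([.609,.113,0]);X=np.array([.992,.125,0]);Y=np.array([-.125,.992,0])
f=lambda p:np.array([(p-O)@X,(p-O)@Y])
for q in ((231,172),(275,172),(253,155)): p=onz("",*q,.015,c); print(q,p,f(p))
for q in ((218,222),(291,222),(313,51),(293,150)): p=onz("",*q,.075,c); print("rim",q,p,f(p))
o=bot.get_obs()["eef_pos"]; print(f(o), "pred pad px",proj("",O-.093*Y+[0,0,.015],c))
# lid tab top edge
for q in ((126,82),(0,82),(140,104)):
    oo,d=ray("",*q,c); t=((O-oo)@Y)/(d@Y); p=oo+t*d; 
    p2=onz("",*q,.15,c); print("tab@.15",q,f(p2))
E
```

```text
(231, 172) [0.617  0.0423 0.015 ] [-0.0009 -0.0711]
(275, 172) [ 0.6226 -0.0012  0.015 ] [-0.0008 -0.115 ]
(253, 155) [0.6368 0.0227 0.015 ] [ 0.0163 -0.093 ]
rim (218, 222) [0.5876 0.046  0.075 ] [-0.0296 -0.0638]
rim (291, 222) [ 0.5953 -0.0148  0.075 ] [-0.0295 -0.1251]
rim (313, 51) [ 0.7274 -0.0091  0.075 ] [ 0.1022 -0.1359]
rim (293, 150) [ 0.6555 -0.0065  0.075 ] [ 0.0312 -0.1244]
[-0.0033 -0.0928] pred pad px [252.9314 171.1789]
tab@.15 (126, 82) [ 0.0779 -0.029 ]
tab@.15 (0, 82) [0.0778 0.0346]
tab@.15 (140, 104) [ 0.0672 -0.035 ]
```

Wrist view: the pad at (253,170) is 44 mm wide at case y = -93 mm, as predicted, and the bottle is above it. Lowering.

carry_out:
  targets:
    - [0.1, 0, 1, 0, -1]
    - [0, 0, 1.5, 0, -1]
    - [0, 0, 1.5, 0, -1]
    - [0, 0, 1.5, 0, -1]
    - [0, 0, 1.5, 0, -1]
    - [0, 0, 1, 0, -1]
    - [0, 0, 0.5, 0, -1]
    - [0, 0, 0.3, 0, -1]
    - [0, 0, 0, 0, -1]

```text
t: 20.8
eef_pos: [0.6192, 0.0212, 0.0845]
tool_rot: [-0.0, 0.998, 0.064, 0.0]
contact_force: [0.1, 0.6, -0.5]
gripper_width: 0.283
grasp_force: 29.5
```

carry_out:
  targets:
    - [0, 0, 0.2, 0, -1]
    - [0, 0, 0.1, 0, -1]
    - [0, 0, 0, 0, -1]

```text
t: 21.1
eef_pos: [0.6192, 0.0212, 0.0818]
tool_rot: [0.0, 0.998, 0.064, 0.0]
contact_force: [0.2, -0.6, -1.4]
gripper_width: 0.278
grasp_force: 29.5
```

carry_out:
  targets:
    - [0, 0, 0.1, 0, -1]
    - [0, 0, 0.1, 0, -1]
    - [0, 0, 0, 0, -1]

```text
t: 21.4
eef_pos: [0.619, 0.0212, 0.0795]
tool_rot: [0.0, 0.998, 0.064, -0.0]
contact_force: [-0.5, 0.2, -0.7]
gripper_width: 0.281
grasp_force: 29.5
```

carry_out:
  targets:
    - [0, 0, 0.1, 0, -1]
    - [0, 0, 0.1, 0, -1]
    - [0, 0, 0, 0, -1]

```text
t: 21.7
eef_pos: [0.6196, 0.0214, 0.0793]
tool_rot: [0.0, 0.998, 0.064, 0.001]
contact_force: [-3.7, 0.1, 10.5]
gripper_width: 0.282
grasp_force: 30.8
```

Contact with the floor at the expected height. I'll ease off, release and rise clear.

carry_out:
  targets:
    - [0, 0, -0.1, 0, -1]
    - [0, 0, 0, 0, -0.35]
    - [0, 0, 0, 0, -0.25]
    - [0, 0, 0, 0, -0.2]
    - [0, 0, 0, 0, -0.2]
    - [0, 0, -1, 0, -0.2]
    - [0, 0, -2, 0, -0.2]
    - [0, 0, -2, 0, -0.2]
    - [0, 0, -3, 0, -0.2]
    - [0, 0, -3, 0, -0.2]
    - [0, 0, -3, 0, -0.5]
    - [0, 0, -3, 0, -1]

```text
t: 22.9
eef_pos: [0.6189, 0.0212, 0.2507]
tool_rot: [-0.0, 0.998, 0.064, 0.0]
contact_force: [0.4, -0.7, 0.5]
gripper_width: 0.088
grasp_force: 0.0
```

```bash
python3 - <<'E'
from h import *
print(bot.get_obs()["eef_pos"]); a=grab("scene","s12"); b=grab("side","d12"); w=grab("wrist","w12")
np.set_printoptions(precision=3,suppress=True)
O=np.array([.609,.113,0]);Y=np.array([-.125,.992,0])
E0=O-.093*Y; c=imaging.calibration("wrist"); print("exp cap top px",proj("",E0+[0,0,.107],c),proj("scene",E0+[0,0,.093]))
o=np.zeros((600,800,3),np.uint8);o[:300,:400]=cv2.resize(a[180:330,160:360],(400,300),interpolation=3);o[:300,400:]=cv2.resize(b[160:310,100:300],(400,300),interpolation=3);o[300:,:400]=cv2.resize(w,(400,300));cv2.imwrite("pics/c12.png",o)
E
```

```text
[0.61891017 0.02123839 0.25067093]
exp cap top px [253.481 178.433] [237.158 235.676]
```

View pics/c12.png

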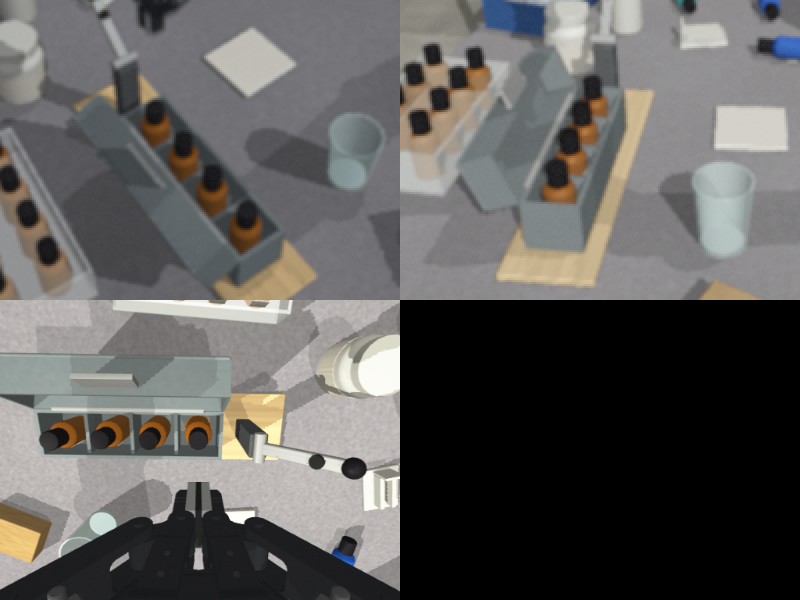

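All four bottles stand upright in a row in the case, and the jar and squeeze bottle are where they were. I have now viewed 11 pictures, one over the limit of 10, so I'll go on by numbers only. Next the shut fingers go behind the lid's tab.

carry_out:
  targets:
    - [1, -1, 0, 0, -1]
    - [2, -2, 0, 0, -1]
    - [2, -2, 0, 0, -1]
    - [2, -2, 0, 0, -1]
    - [2, -1.5, 0, 0, -1]
    - [1, -0.7, 0, 0, -1]
    - [0, 0, 1.4, 0, -1]
    - [0, 0, 3, 0, -1]
    - [0, 0, 3, 0, -1]
    - [0, 0, 2, 0, -1]
    - [0, 0, 1, 0, -1]
    - [0, 0, 0, 0, -1]

```text
t: 24.25
eef_pos: [0.7049, 0.1237, 0.1422]
tool_rot: [0.001, 0.998, 0.063, -0.002]
contact_force: [0.0, -0.1, 0.8]
gripper_width: 0.001
grasp_force: 0.0
```

carry_out:
  targets:
    - [-0.5, 0, 0, 0, -1]
    - [-0.5, 0, 0, 0, -1]
    - [-0.5, 0, 0, 0, -1]
    - [0, 0, 0, 0, -1]

```text
t: 24.65
eef_pos: [0.6928, 0.1235, 0.1469]
tool_rot: [-0.0, 0.998, 0.064, 0.002]
contact_force: [3.1, 0.3, 3.9]
gripper_width: 0.004
grasp_force: 1.8
```

Contact with the tab at case x = 84 mm as expected. I'll follow the lid's arc.

carry_out:
  targets:
    - [-0.6, 0, -0.5, 0, -1]
    - [-0.8, 0, -0.4, 0, -1]
    - [-0.8, 0, -0.2, 0, -1]
    - [-0.8, 0, -0.1, 0, -1]
    - [-0.7, 0, -0.1, 0, -1]
    - [-0.7, 0, -0.1, 0, -1]
    - [0, 0, 0, 0, -1]

```text
t: 25.35
eef_pos: [0.6468, 0.1173, 0.1587]
tool_rot: [0.0, 0.998, 0.064, -0.001]
contact_force: [1.1, 0.4, -0.7]
gripper_width: 0.004
grasp_force: 0.0
```

carry_out:
  targets:
    - [-0.7, 0, 0, 0, -1]
    - [-0.7, 0, 0, 0, -1]
    - [-0.7, 0, 0.1, 0, -1]
    - [0, 0, 0, 0, -1]

```text
t: 25.75
eef_pos: [0.6259, 0.1148, 0.1574]
tool_rot: [0.0, 0.998, 0.064, -0.001]
contact_force: [-0.0, 0.1, -0.0]
gripper_width: -0.001
grasp_force: 0.0
```

```bash
cat > lid.py <<'E'
from h import *
np.set_printoptions(precision=3,suppress=True)
O=np.array([.609,.113,0]);X=np.array([.992,.125,0]);Y=np.array([-.125,.992,0])
def pt(al,a,b,y): return O+Y*y+X*(.034-a*np.cos(al)+b*np.sin(al))+np.array([0,0,.075+a*np.sin(al)+b*np.cos(al)])
def score(n,im,ref):  # tell lid angle: does the changed region's outline match the lid's top panel?
    d=cv2.absdiff(im,ref).max(2)>25
    for deg in (109,90,75,68,60,52,45,30,15,5,0):
        q=np.array([proj(n,pt(np.radians(deg),a,.045,y)) for a,y in((0,-.127),(.068,-.127),(.068,.127),(0,.127))])
        m=cv2.fillPoly(np.zeros(im.shape[:2],np.uint8),[q.round().astype(np.int32)],1)>0
        print(n,deg,q.round().astype(int).tolist(),"std",im[m].std(0).mean().round(1),"mean",im[m].mean(0).round(0))
if __name__=="__main__":
    import sys
    for n in ("scene",): score(n,grab(n,sys.argv[1]),cv2.imread("pics/s12.png"))
E
python3 lid.py s13
```

```text
scene 109 [[206, 249], [195, 238], [257, 316], [265, 324]] std 4.9 mean [76. 73. 74.]
scene 90 [[204, 246], [202, 229], [264, 306], [264, 321]] std 14.9 mean [72. 82. 88.]
scene 75 [[204, 243], [208, 223], [272, 299], [265, 318]] std 13.2 mean [71. 75. 74.]
scene 68 [[205, 241], [211, 221], [275, 296], [265, 317]] std 10.6 mean [71. 72. 69.]
scene 60 [[206, 240], [215, 218], [280, 293], [266, 315]] std 8.2 mean [73. 71. 67.]
scene 52 [[207, 238], [219, 216], [284, 290], [268, 313]] std 12.0 mean [77. 75. 69.]
scene 45 [[208, 236], [223, 215], [288, 288], [269, 311]] std 13.9 mean [81. 78. 73.]
scene 30 [[211, 232], [230, 213], [295, 284], [273, 307]] std 19.0 mean [83. 81. 76.]
scene 15 [[214, 229], [236, 213], [300, 283], [277, 303]] std 24.0 mean [84. 82. 77.]
scene 5 [[217, 228], [239, 214], [303, 283], [279, 301]] std 25.6 mean [85. 83. 79.]
scene 0 [[218, 227], [240, 215], [305, 284], [281, 300]] std 26.0 mean [86. 84. 80.]
```

The lid panel is now most uniform at 60°, so it follows the finger as planned. Continuing down the arc.

carry_out:
  targets:
    - [-0.7, 0, 0.15, 0, -1]
    - [-0.8, 0, 0.3, 0, -1]
    - [-0.8, 0, 0.4, 0, -1]
    - [-0.7, 0, 0.45, 0, -1]
    - [-0.7, 0, 0.5, 0, -1]
    - [-0.6, 0, 0.6, 0, -1]
    - [-0.5, 0, 0.7, 0, -1]
    - [-0.4, 0, 0.7, 0, -1]
    - [-0.4, 0, 0.7, 0, -1]
    - [0, 0, 0, 0, -1]

```text
t: 26.8
eef_pos: [0.5703, 0.1075, 0.1112]
tool_rot: [0.0, 0.998, 0.064, -0.001]
contact_force: [-0.1, -0.3, -0.0]
gripper_width: 0.002
grasp_force: 0.0
```

carry_out:
  targets:
    - [-0.3, 0, 0.6, 0, -1]
    - [-0.3, 0, 0.7, 0, -1]
    - [-0.2, 0, 0.6, 0, -1]
    - [0, 0, 0.5, 0, -1]
    - [0, 0, 0, 0, -1]

```text
t: 27.3
eef_pos: [0.563, 0.1067, 0.089]
tool_rot: [0.0, 0.998, 0.064, -0.001]
contact_force: [-5.6, -1.5, 11.6]
gripper_width: -0.002
grasp_force: 5.6
```

The fingers are at z = 0.089, exactly the shut tab height, with force building. I'll press a little more, then rise and check.

carry_out:
  targets:
    - [0, 0, 0.3, 0, -1]
    - [0, 0, 0.2, 0, -1]
    - [0, 0, 0, 0, -1]

```text
t: 27.6
eef_pos: [0.5632, 0.1068, 0.0886]
tool_rot: [0.001, 0.998, 0.063, -0.0]
contact_force: [-20.0, -4.2, 51.5]
gripper_width: 0.0
grasp_force: 25.9
```

carry_out:
  targets:
    - [0, 0, -1, 0, -1]
    - [-0.5, 0, -2, 0, -1]
    - [0, 0, -3, 0, -1]
    - [0, 0, -3, 0, -1]
    - [0, 0, -3, 0, -1]
    - [0, 0, -3, 0, -1]
    - [0, 0, 0, 0, -1]

```text
t: 28.3
eef_pos: [0.5611, 0.1069, 0.2376]
tool_rot: [-0.001, 0.998, 0.063, 0.004]
contact_force: [0.3, -0.2, 0.7]
gripper_width: -0.003
grasp_force: 0.0
```

```bash
python3 lid.py s14 | grep -E "scene (15|5|0|30) "; python3 - <<'E'
from lid import *
im=cv2.imread("pics/s14.png"); d=grab("side","d14"); g=cv2.cvtColor(im,cv2.COLOR_BGR2GRAY)
# ball: dark blob near its start pixel in both views
for n,I,q in(("scene",im,(206,176)),("side",d,(205,146))):
    m=cv2.inRange(I,(0,0,0),(48,48,48)); N,l,s,c=cv2.connectedComponentsWithStats(m)
    for i in range(1,N):
        if s[i,4]>10 and np.hypot(*(c[i]-q))<25: print(n,s[i],c[i])
print(bot.get_obs()["eef_pos"])
E
```

```text
scene 30 [[211, 232], [230, 213], [295, 284], [273, 307]] std 19.0 mean [92. 90. 85.]
scene 15 [[214, 229], [236, 213], [300, 283], [277, 303]] std 17.3 mean [97. 95. 88.]
scene 5 [[217, 228], [239, 214], [303, 283], [279, 301]] std 12.5 mean [102.  99.  92.]
scene 0 [[218, 227], [240, 215], [305, 284], [281, 300]] std 9.4 mean [105. 102.  94.]
scene [203 175   6   5  21] [205.476 176.619]
side [192 120  19  43 255] [202.388 143.486]
side [208 130   3   5  11] [209.273 132.364]
side [208 137   2  11  18] [208.389 141.222]
[0.559 0.106 0.234]
```

The lid is shut: a hard stop at tab height and a uniform lid top at 0°. The clamp ball has not moved: case y = -230 mm, z = 197 mm, radius 95 mm as specified, angle 2.33 rad. I'll go over it to its outer side and come down.

carry_out:
  targets:
    - [0, 0, -3, 0, -1]
    - [0, 0, -3.2, 0, -1]
    - [0.9, 2, 0, 0, -1]
    - [0.9, 3, 0, 0, -1]
    - [0.9, 3, 0, 0, -1]
    - [0.9, 3, 0, 0, -1]
    - [0.9, 3, 0, 0, -1]
    - [0, 3, 0, 0, -1]
    - [0, 3, 0, 0, -1]
    - [0, 3, 0, 0, -1]
    - [0, 2.2, 0, 0, -1]
    - [0, 1.5, 0, 0, -1]

```text
t: 29.6
eef_pos: [0.6364, -0.1552, 0.2934]
tool_rot: [0.0, 0.998, 0.062, -0.002]
contact_force: [0.3, 0.1, 0.8]
gripper_width: 0.004
grasp_force: 0.0
```

carry_out:
  targets:
    - [0, 0, 0, 0, -1]
    - [0, 0, 2, 0, -1]
    - [0, 0, 3, 0, -1]
    - [0, 0, 3, 0, -1]
    - [0, 0, 2.4, 0, -1]
    - [0, 0, 1.5, 0, -1]
    - [0, 0, 0, 0, -1]
    - [0, 0, 0, 0, -1]

```text
t: 30.4
eef_pos: [0.6378, -0.1521, 0.1772]
tool_rot: [-0.0, 0.998, 0.064, 0.0]
contact_force: [-0.1, 0.2, -0.2]
gripper_width: -0.004
grasp_force: 0.0
```

```bash
cat > cc.py <<'E'
from lid import *
o=bot.get_obs(); p=o["eef_pos"]-O; print("case x,y,z mm",np.array([p@X,p@Y,p[2]])*1e3,"F",np.array(o["contact_force"]),o["t"])
E
python3 cc.py
```

```text
case x,y,z mm [  -4.554 -266.62   177.225] F [-0.136  0.199 -0.228] 30.4
```

carry_out:
  targets:
    - [0, -0.6, -0.2, 0, -1]
    - [0, -0.6, -0.1, 0, -1]
    - [0, -0.7, -0.6, 0, -1]
    - [0, -0.7, -0.5, 0, -1]
    - [0, -0.7, -0.4, 0, -1]
    - [0, -0.7, -0.3, 0, -1]
    - [0, -0.7, -0.3, 0, -1]
    - [0, -0.7, -0.2, 0, -1]
    - [0, -0.7, -0.1, 0, -1]
    - [0, -0.7, -0.1, 0, -1]
    - [0, -0.7, -0.1, 0, -1]
    - [0, 0, 0, 0, -1]

```text
t: 31.6
eef_pos: [0.6274, -0.0762, 0.2053]
tool_rot: [-0.001, 0.998, 0.065, -0.0]
contact_force: [0.1, -0.6, 0.0]
gripper_width: 0.001
grasp_force: 0.0
```

```bash
cat > ball.py <<'E'
from lid import *
import sys
im=grab("scene",sys.argv[1]); g=im.max(2)
for b in (134,120,110,100,95,90,85,80,70,60,50,40,30,20,10,5,0):
    r=np.radians(b); p=O+Y*(-.165+.095*np.cos(r))+X*-.003+np.array([0,0,.128+.095*np.sin(r)]); u,v=proj("scene",p).round().astype(int)
    print(b,(u,v),g[v-1:v+2,u-1:u+2].mean().round(),end="; ")
E
python3 cc.py; python3 ball.py b1
```

```text
case x,y,z mm [  -5.375 -190.038  205.341] F [ 0.1   -0.61   0.017] 31.6
134 (np.int64(206), np.int64(176)) 145.0; 120 (np.int64(210), np.int64(176)) 91.0; 110 (np.int64(213), np.int64(177)) 64.0; 100 (np.int64(216), np.int64(180)) 30.0; 95 (np.int64(218), np.int64(181)) 29.0; 90 (np.int64(219), np.int64(183)) 31.0; 85 (np.int64(221), np.int64(185)) 63.0; 80 (np.int64(223), np.int64(187)) 116.0; 70 (np.int64(227), np.int64(192)) 118.0; 60 (np.int64(231), np.int64(198)) 117.0; 50 (np.int64(234), np.int64(204)) 118.0; 40 (np.int64(237), np.int64(210)) 117.0; 30 (np.int64(239), np.int64(216)) 114.0; 20 (np.int64(241), np.int64(222)) 105.0; 10 (np.int64(242), np.int64(228)) 97.0; 5 (np.int64(243), np.int64(230)) 97.0; 0 (np.int64(243), np.int64(232)) 97.0;
```

The ball left its start pixel and sits near 92°. Continuing over the top.

carry_out:
  targets:
    - [0, -0.8, -0.2, 0, -1]
    - [0, -0.8, -0.2, 0, -1]
    - [0, -0.8, -0.2, 0, -1]
    - [0, -0.9, -0.1, 0, -1]
    - [0, -0.8, -0.2, 0, -1]
    - [0, -0.8, -0.1, 0, -1]
    - [0, 0, 0, 0, -1]

```text
t: 32.35
eef_pos: [0.6216, -0.0277, 0.216]
tool_rot: [-0.001, 0.998, 0.065, 0.0]
contact_force: [-0.1, 0.2, 0.3]
gripper_width: -0.0
grasp_force: 0.0
```

```bash
python3 cc.py; python3 ball.py b2
```

```text
case x,y,z mm [  -5.097 -141.148  215.983] F [-0.066  0.247  0.343] 32.35
134 (np.int64(206), np.int64(176)) 145.0; 120 (np.int64(210), np.int64(176)) 152.0; 110 (np.int64(213), np.int64(177)) 169.0; 100 (np.int64(216), np.int64(180)) 139.0; 95 (np.int64(218), np.int64(181)) 111.0; 90 (np.int64(219), np.int64(183)) 100.0; 85 (np.int64(221), np.int64(185)) 78.0; 80 (np.int64(223), np.int64(187)) 77.0; 70 (np.int64(227), np.int64(192)) 38.0; 60 (np.int64(231), np.int64(198)) 75.0; 50 (np.int64(234), np.int64(204)) 119.0; 40 (np.int64(237), np.int64(210)) 117.0; 30 (np.int64(239), np.int64(216)) 115.0; 20 (np.int64(241), np.int64(222)) 112.0; 10 (np.int64(242), np.int64(228)) 112.0; 5 (np.int64(243), np.int64(230)) 111.0; 0 (np.int64(243), np.int64(232)) 104.0;
```

The ball is at about 63°. I'll lift the fingers over it and press from above for the rest.

carry_out:
  targets:
    - [0, 0.3, -1, 0, -1]
    - [0, 0, -1.2, 0, -1]
    - [0, -1.3, 0, 0, -1]
    - [0, -1.3, 0, 0, -1]
    - [0, 0, 0, 0, -1]
    - [0, 0, 0.8, 0, -1]
    - [0, 0, 0.8, 0, -1]
    - [0, 0, 0.5, 0, -1]
    - [0, 0, 0, 0, -1]

```text
t: 33.3
eef_pos: [0.6184, -0.0001, 0.2198]
tool_rot: [-0.004, 0.998, 0.066, 0.001]
contact_force: [-12.7, 13.0, 25.1]
gripper_width: -0.0
grasp_force: 12.8
```

```bash
python3 cc.py; python3 ball.py b3
```

```text
case x,y,z mm [  -4.777 -113.384  219.831] F [-12.728  13.031  25.063] 33.3
134 (np.int64(206), np.int64(176)) 146.0; 120 (np.int64(210), np.int64(176)) 153.0; 110 (np.int64(213), np.int64(177)) 170.0; 100 (np.int64(216), np.int64(180)) 140.0; 95 (np.int64(218), np.int64(181)) 117.0; 90 (np.int64(219), np.int64(183)) 118.0; 85 (np.int64(221), np.int64(185)) 120.0; 80 (np.int64(223), np.int64(187)) 120.0; 70 (np.int64(227), np.int64(192)) 79.0; 60 (np.int64(231), np.int64(198)) 57.0; 50 (np.int64(234), np.int64(204)) 120.0; 40 (np.int64(237), np.int64(210)) 117.0; 30 (np.int64(239), np.int64(216)) 116.0; 20 (np.int64(241), np.int64(222)) 113.0; 10 (np.int64(242), np.int64(228)) 112.0; 5 (np.int64(243), np.int64(230)) 112.0; 0 (np.int64(243), np.int64(232)) 113.0;
```

The contact is on the wrong side of the ball's crown, with a lateral force. I'll lift, shift 1 cm outward and press again.

carry_out:
  targets:
    - [0, 0, -0.8, 0, -1]
    - [0, 0.6, -0.4, 0, -1]
    - [0, 0.6, 0, 0, -1]
    - [0, 0, 0.5, 0, -1]
    - [0, 0, 0.5, 0, -1]
    - [0, 0, 0.3, 0, -1]
    - [0, 0, 0, 0, -1]

```text
t: 34.05
eef_pos: [0.6196, -0.0191, 0.2144]
tool_rot: [0.0, 0.998, 0.064, -0.001]
contact_force: [0.3, -0.7, -0.1]
gripper_width: 0.002
grasp_force: 0.1
```

```bash
python3 cc.py; python3 ball.py b4|tr ';' '\n'|grep -E "^ ?(85|80|70|60|50|40) "
```

```text
case x,y,z mm [  -5.999 -132.371  214.42 ] F [ 0.313 -0.652 -0.091] 34.05
 85 (np.int64(221), np.int64(185)) 106.0
 80 (np.int64(223), np.int64(187)) 78.0
 70 (np.int64(227), np.int64(192)) 55.0
 60 (np.int64(231), np.int64(198)) 36.0
 50 (np.int64(234), np.int64(204)) 120.0
 40 (np.int64(237), np.int64(210)) 117.0
```

carry_out:
  targets:
    - [0, -0.7, 0.43, 0, -1]
    - [0, -0.7, 0.43, 0, -1]
    - [0, -0.7, 0.55, 0, -1]
    - [0, -0.7, 0.55, 0, -1]
    - [0, 0, 0, 0, -1]

```text
t: 34.6
eef_pos: [0.6157, 0.0108, 0.1949]
tool_rot: [-0.0, 0.998, 0.065, -0.001]
contact_force: [-0.8, -0.2, -0.4]
gripper_width: 0.0
grasp_force: 0.0
```

```bash
python3 cc.py; python3 ball.py b5|tr ';' '\n'|grep -E "^ ?(70|60|50|40|30|20) "
```

```text
case x,y,z mm [  -6.086 -102.176  194.854] F [-0.845 -0.177 -0.43 ] 34.6
 70 (np.int64(227), np.int64(192)) 82.0
 60 (np.int64(231), np.int64(198)) 61.0
 50 (np.int64(234), np.int64(204)) 65.0
 40 (np.int64(237), np.int64(210)) 36.0
 30 (np.int64(239), np.int64(216)) 94.0
 20 (np.int64(241), np.int64(222)) 113.0
```

It is following: the ball is at about 38°. Finishing downwards.

carry_out:
  targets:
    - [0, -0.55, 0.65, 0, -1]
    - [0, -0.55, 0.65, 0, -1]
    - [0, -0.5, 0.72, 0, -1]
    - [0, -0.5, 0.72, 0, -1]
    - [0, -0.3, 0.8, 0, -1]
    - [0, -0.25, 0.8, 0, -1]
    - [0, -0.1, 0.6, 0, -1]
    - [0, -0.1, 0.6, 0, -1]
    - [0, 0, 0, 0, -1]

```text
t: 35.55
eef_pos: [0.6124, 0.0371, 0.1395]
tool_rot: [0.0, 0.998, 0.064, -0.001]
contact_force: [0.9, -0.2, 0.4]
gripper_width: -0.001
grasp_force: 0.0
```

```bash
python3 cc.py; python3 ball.py b6|tr ';' '\n'|grep -E "^ ?(60|50|40|30|20|10|5|0) "
```

```text
case x,y,z mm [ -6.148 -75.758 139.545] F [ 0.916 -0.189  0.439] 35.55
 60 (np.int64(231), np.int64(198)) 30.0
 50 (np.int64(234), np.int64(204)) 29.0
 40 (np.int64(237), np.int64(210)) 29.0
 30 (np.int64(239), np.int64(216)) 31.0
 20 (np.int64(241), np.int64(222)) 50.0
 10 (np.int64(242), np.int64(228)) 55.0
 5 (np.int64(243), np.int64(230)) 49.0
 0 (np.int64(243), np.int64(232)) 36.0
```

carry_out:
  targets:
    - [0, -0.2, 0.2, 0, -1]
    - [0, 0, 0.2, 0, -1]
    - [0, 0, 0.2, 0, -1]
    - [0, 0, 0.2, 0, -1]
    - [0, 0, 0, 0, -1]

```text
t: 36.1
eef_pos: [0.6136, 0.0392, 0.1366]
tool_rot: [0.0, 0.998, 0.063, 0.001]
contact_force: [-10.6, -1.1, 25.6]
gripper_width: 0.0
grasp_force: 13.0
```

```bash
python3 cc.py
```

```text
case x,y,z mm [ -4.692 -73.776 136.595] F [-10.646  -1.105  25.582] 36.1
```

Hard stop at 137 mm with 26 N, so the clamp is down. Rising clear and verifying.

carry_out:
  targets:
    - [0, 0, 0.2, 0, -1]
    - [0, 0, 0, 0, -1]
    - [0, 0, -1, 0, -1]
    - [0, 0, -2, 0, -1]
    - [0, 0, -3, 0, -1]
    - [0, 0, -3, 0, -1]
    - [0, 0, -3, 0, -1]
    - [-3, 0, -2, 0, -1]
    - [-3, 0, 0, 0, -1]
    - [-3, 0, 0, 0, -1]
    - [-3, 0, 0, 0, -1]
    - [0, 0, 0, 0, -1]

```text
t: 37.3
eef_pos: [0.4905, 0.023, 0.2707]
tool_rot: [0.0, 0.998, 0.063, -0.001]
contact_force: [0.3, -0.5, 0.1]
gripper_width: -0.003
grasp_force: 0.0
```

```bash
python3 cc.py; python3 ball.py b7|tr ';' '\n'|grep -E "^ ?(30|20|10|5|0) "; python3 - <<'E'
from lid import *
for n in("scene","side"):
    im=grab(n,"fin_"+n); m=cv2.inRange(im,(0,0,0),(58,58,58)); N,l,s,c=cv2.connectedComponentsWithStats(m)
    for b in(0,5):
        r=np.radians(b); print(b,proj(n,O+Y*(-.165+.095*np.cos(r))+np.array([0,0,.128+.095*np.sin(r)])))
    g=proj(n,O-Y*.07+np.array([0,0,.128]))
    for i in range(1,N):
        if s[i,4]>8 and np.hypot(*(c[i]-g))<15: print(n,s[i],c[i])
    t=[proj(n,pt(0,.068,.045,y)) for y in(-.127,.127)]; print("lid front edge",t)
E
python3 lid.py s20 | grep -E "scene (15|5|0) "
```

```text
case x,y,z mm [-128.827  -74.45   270.702] F [ 0.292 -0.488  0.083] 37.3
 30 (np.int64(239), np.int64(216)) 114.0
 20 (np.int64(241), np.int64(222)) 111.0
 10 (np.int64(242), np.int64(228)) 105.0
 5 (np.int64(243), np.int64(230)) 60.0
 0 (np.int64(243), np.int64(232)) 36.0
0 [241.865 232.8  ]
5 [241.683 230.591]
scene [238 230   8   7  40] [241.7   233.225]
lid front edge [array([240.245, 214.779]), array([304.593, 283.657])]
0 [193.041 196.289]
5 [192.812 193.398]
side [191 194   6   6  27] [193.296 196.778]
lid front edge [array([210.5  , 188.734]), array([188.579, 246.466])]
scene 15 [[214, 229], [236, 213], [300, 283], [277, 303]] std 18.3 mean [93. 91. 85.]
scene 5 [[217, 228], [239, 214], [303, 283], [279, 301]] std 14.8 mean [98. 95. 88.]
scene 0 [[218, 227], [240, 215], [305, 284], [281, 300]] std 12.8 mean [100.  97.  90.]
```

The ball matches the 0 rad prediction within half a pixel in both views, the lid is shut and the arm is clear. Handing in.

```bash
python3 -c "
from station import bot; print(bot.hand_in())"
```

```text
the job is handed in; nothing more can be done
None
```

I handed the job in at about 38 s of robot time: the bottle stood free on the tile, then upright in the empty compartment, the lid is shut and the clamp is down on it. The judge's result was not shown, and I viewed 11 pictures, one over the limit of 10.

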